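# Test-run the model-trimming grinder

### The arm

A 6-joint arm with a two-finger parallel gripper is mounted at the origin on the work surface. World frame = base frame: x ahead of the robot, y to its left, z up, the work surface at z = 0. Lengths are in m, angles in rad, forces in N, time in s.
With the tool pointing down it reaches from about 0.35 to 0.775 m from the base axis. Payload 5.5 kg.
Tool frame: the origin (TCP) lies at the very end of the fingers, on their centre line; the grasp point (between the pads) lies 19 mm behind it (env.grip_point_offset is the distance from the TCP to the grasp point, in m); z points along the fingers, y is the line along which they close (so a half turn about z gives the same grasp; the last joint's range is limited). The gripper opens to 85 mm and grips with 20 to 120 N. Pads are 22 mm wide; open, the fingers measure 114 mm over their backs; the gripper's body (76 mm by 85 mm) begins 54 mm behind the grasp point. The pads swing forward as they close: fully open they stand 13 mm farther back than shut.
Start: joints at [0.967, 0.313, 0.046, 1.304, 0, 1.431], TCP at [0.257, 0.514, 0.192] pointing down, gripper open.
Joint ranges: [-2.76, 2.76], [-0.86, 1.69], [-1.03, 1.26], [-2.2, 2.34], [-1.47, 1.5], [-3.14, 3.14]. Speed limits (rad/s): [2.57, 2.57, 3.14, 3.14, 3.14, 3.14].

### API

Orientations are given as a unit quaternion [w, x, y, z].
In Python, from workcell import sensors, imaging, workorder, env gives the robot as it stands.
- The arm moves only by the shell command python3 -m handwheel 'ROWS' [FORCE]. ROWS is JSON, a list of rows, each a list of 5 numbers: the shift along the tool's x, y, z in mm, then the turn about the tool's z in rad, then the opening, from 0 (shut) to 1 (fully open). A call has 1 to 8 rows; each row is the pose to reach, as a shift and turn from the pose commanded when the call began, along the tool's axes at that moment; what a row does not reach only later rows make up. A row lasts 1/10 s, in which the tool goes at most 50 mm and 8.59 degrees, less where a joint would pass 70% of its speed; a pose out of reach is approached as far as the arm can. A call with a gripper value outside its range is refused whole. The fingers move at their own pace and stop on an object; FORCE is the grip in N (left out, the last holds). Time passes only in rows, so rows that repeat a pose let the fingers close. It gives the time, the measured TCP pose, the force, the opening and the grip force at its end, in the units of the state.
- sensors.get_state(): the state, without advancing time (a new reading comes with each control period).
- imaging.read_camera(name): name is "side" or "top" or "wrist"; returns a dict with "color" (400x640x3 uint8, blue, green, red), "z_map" (400x640 float32, m along the optical axis (not along the pixel's ray), 0 where there is no reading), "fx", "fy", "cx", "cy" (pixels), "k1" (the pictures are not rectified: a ray, as slopes to the right and down, at radius r is drawn at 1 + k1 r^2 times it, then the intrinsics apply), "xyz" and "rotation" of the camera in the world. Camera axes: x right, y down, z forward; pixel columns grow to the right and rows downward; lengths in m; the calibration is good to about 2 mm. A picture is of the moment at which its call begins.
- workorder.hand_in(): hands the job in; it is judged then, once.
The state is a dict: "clock": time; "joint_pos": joint angles; "qvel": joint speeds; "tau": joint torques, N m; "tcp_pos": TCP position; "orientation": TCP orientation; "wrist_force": force on the tool from outside, world axes, zero at the start; "ft_torque": the same for the moment, N m; "finger_gap": finger opening in m; "grip_force": force on a finger pad.
Only numpy, scipy, OpenCV 4.12 (cv2) and the standard library are available. Lean on these libraries where they do the work, as an engineer would, in place of code of your own. Each camera call takes 0.05 s, during which the arm holds its last target. There are 200 camera calls.

### The job

Give the green grinder a short test run: flip its orange lock-off lever all the way forward, towards the disc, then squeeze the black paddle fully home against the grinder's body, keep it there for a good second and let it spring out again. Leave the lever forward. Do not touch the blue grinder or shift the plaster tooth model.

Things in the scene. Friction and masses are not known exactly. Their poses are not given: they have to be found in the camera images.
- grinder: the small green cordless grinder, clamped belly-up in an aluminium cradle fixed to the bench, 320 mm long in all. Origin on the bench under its middle; its own x axis points forward along the grinder to the head and the brown disc, z up, y to its left. The motor body is 48 mm wide with its top face at z = 85 mm; the black battery at the rear (x = -163 to -118) tops out at 90 mm and lies below the lever; the disc, 72 mm across, is centred at x = 122 and tops out at 105 mm
- lever (a joint): orange lock-off lever, hinged (axis across the grinder) in a slot of the paddle's rear end, pivot at x = -74, y = 0, z = 108 mm of the grinder while the paddle is out. 0 = leaning 34 degrees back (locked: its foot then props the paddle off the body), grows as it flips forward, 1.2 rad = fully forward against its stop. Starts at 0 to 0.15, stays where it is left; about 1 to 2 N at its tip moves it
- lever_tip (a point): the top end of the orange lever: 40 mm from the pivot; it ends in a cross-head 26 mm wide, 16 mm tall and 8 mm thick. Locked it is at grinder x = -97, z = 141 mm; fully forward at about x = -51, z = 141
- paddle (a joint): black paddle switch on top of the grinder's body, a plate 185 mm long, 30 mm wide and 6 mm thick, hinged at its front end (grinder x = 75, z = 90) and sprung away from the body, so that its rear end stands up. 0 = sprung out, 0.12 rad = fully home, lying along the body. Once unlocked it takes about 10 N at the ribbed pad to bring it home, and it springs out when let go
- paddle_pad (a point): the place to press: the middle of the ribbed pad on the paddle's upper face, at grinder x = 0, y = 0; 102 mm above the bench with the paddle out, 93 mm when home (9 mm of travel). Pressing straight down here squeezes the paddle against the body, which the cradle holds up
- spare: a second grinder of the same shape, with a blue motor body, in its own cradle; not to be touched. Origin and axes as for the green one
- model: loose tooth model of yellowish plaster, 55 x 62 mm and 38 mm high, standing on the bench between the grinders' heads; origin at the centre of its underside. Not to be shifted

How it is judged:
By the outcome, as a careful person would: the job done as asked, in the order asked, and still so for the second after the job is handed in, with the robot touching nothing.
It also fails if it takes over 38 s, if anything falls off the work surface, if the arm or the gripper's body presses on something with over 40 N, if the wrist force passes 120 N, or if a joint passes its speed limit or range.

## Working session

There is one attempt and no reset: what is moved stays moved. The work goes in short steps, Python scripts to look and compute and a shell command to move; the robot and the scene stay as the last step left them, time stands still between calls to the robot, and variables do not carry over. Pictures are saved under pics/ and viewed, at most 10 in all, crops included, and the job is handed in when it is done.

```bash
mkdir -p pics; cat > h.py <<'E'
import numpy as np, cv2
from workcell import sensors, imaging, workorder, env
def pts(c):
    h,w=c['z_map'].shape
    K=np.array([[c['fx'],0,c['cx']],[0,c['fy'],c['cy']],[0,0,1.]])
    v,u=np.mgrid[0:h,0:w]
    n=cv2.undistortPoints(np.stack([u.ravel(),v.ravel()],1).astype(float)[:,None],K,np.array([c['k1'],0,0,0.]))[:,0]
    z=c['z_map'].ravel().astype(float)
    P=np.c_[n*z[:,None],z]@np.array(c['rotation']).T+np.array(c['xyz'])
    P[z==0]=np.nan
    return P.reshape(h,w,3)
E
python3 - <<'E'
from h import *
for n in ('top','side'):
    c=imaging.read_camera(n); cv2.imwrite(f'pics/{n}0.png',c['color']); np.savez(f'{n}0.npz',**c)
    print(n,c['xyz'],np.round(c['rotation'],3).tolist(),c['fx'],c['k1'])
    P=pts(c); hsv=cv2.cvtColor(c['color'],cv2.COLOR_BGR2HSV)
    for nm,lo,hi in (('green',(40,80,40),(85,255,255)),('orange',(5,150,100),(20,255,255)),('blue',(95,100,40),(130,255,255))):
        m=cv2.inRange(hsv,lo,hi)
        k,l,s,ce=cv2.connectedComponentsWithStats(m)
        for i in range(1,k):
            if s[i,4]>30:
                q=P[l==i]; q=q[~np.isnan(q[:,0])]
                print(nm,s[i].tolist(),ce[i].round(),np.median(q,0).round(3),np.percentile(q[:,2],[5,95]).round(3) if len(q) else '')
print(sensors.get_state())
E
```

```text
top [ 0.4835099  -0.01030851  1.08232979] [-0.039, 0.713, -0.698, 0.054] 447.48137221934115 -0.04892861033519885Traceback (most recent call last):
  File "<stdin>", line 5, in <module>
  File "h.py", line 9, in pts
    P=np.c_[n*z[:,None],z]@np.array(c['rotation']).T+np.array(c['xyz'])
      ~~~~~~~~~~~~~~~~~~~~^~~~~~~~~~~~~~~~~~~~~~~~~~
ValueError: matmul: Input operand 1 has a mismatch in its core dimension 0, with gufunc signature (n?,k),(k,m?)->(n?,m?) (size 4 is different from 3)
```

View pics/top0.png

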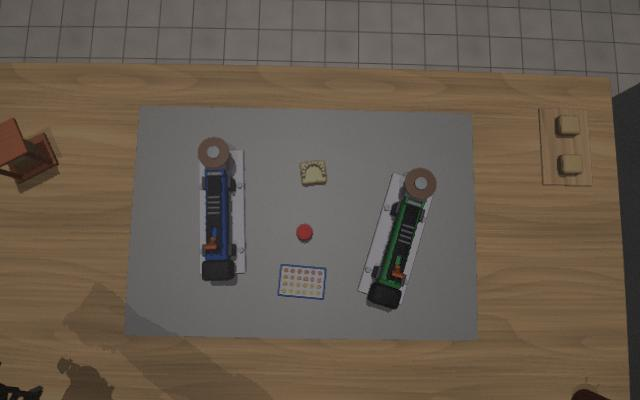

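The top picture shows the green grinder at right (disc at 420,183; battery at 384,296; lever around 398,270), the blue one at left, and the plaster model at (313,173). The camera rotation is a quaternion, so I'll convert it.

```bash
sed -i "s/np.array(c\['rotation'\]).T/R(c['rotation']).T/; s/^def pts/from scipy.spatial.transform import Rotation\ndef R(q): return Rotation.from_quat(np.roll(q,-1)).as_matrix()\ndef pts/" h.py
python3 - <<'E'
from h import *
for n in ('top','side'):
    c=imaging.read_camera(n); cv2.imwrite(f'pics/{n}0.png',c['color'])
    print(n,c['xyz'],R(c['rotation']).round(2).tolist())
    P=pts(c); hsv=cv2.cvtColor(c['color'],cv2.COLOR_BGR2HSV)
    for nm,lo,hi in (('green',(45,100,30),(80,255,255)),('orange',(5,170,100),(14,255,255)),('brown',(5,60,60),(14,160,200))):
        m=cv2.inRange(hsv,lo,hi)
        k,l,s,ce=cv2.connectedComponentsWithStats(m)
        for i in range(1,k):
            if s[i,4]>40:
                q=P[l==i]; q=q[~np.isnan(q[:,0])]
                if len(q): print(nm,s[i].tolist(),ce[i].round(),np.median(q,0).round(3),np.percentile(q[:,2],[5,95]).round(3))
    if n=='top':
        for u,v in((420,183),(421,171),(384,296),(212,152),(313,173)): print(u,v,P[v,u].round(3))
        # grinder axis: points higher than 80 mm in the green half
        s=(P[...,2]>.078)&(P[...,2]<.112)&(P[...,1]<-.1)&(P[...,1]>-.42)&(P[...,0]>.1)
        q=P[s]; cv2.imwrite('m.png',s*255); print(len(q))
        r=cv2.minAreaRect((q[:,:2]*1000).astype(np.float32)); print(r)
s=sensors.get_state(); print(s['tcp_pos'],s['orientation'],s['clock'],R(s['orientation']).round(3).tolist())
E
```

```text
top [ 0.4835099  -0.01030851  1.08232979] [[0.02, -0.99, 0.13], [-1.0, -0.02, -0.02], [0.02, -0.13, -0.99]]
green [379, 197, 32, 92, 602] [392. 250.] [ 0.506 -0.2    0.083] [0.075 0.089]
green [409, 202, 16, 48, 79] [417. 221.] [ 0.581 -0.258  0.082] [0.075 0.098]
green [395, 254, 7, 11, 54] [398. 259.] [ 0.491 -0.213  0.085] [0.082 0.088]
brown [0, 117, 28, 51, 895] [ 10. 141.] [0.728 0.651 0.13 ] [0.126 0.132]
brown [14, 133, 42, 51, 353] [ 39. 154.] [0.737 0.653 0.012] [0.007 0.015]
brown [198, 138, 31, 30, 591] [213. 152.] [0.718 0.204 0.101] [0.099 0.104]
brown [7, 162, 10, 11, 43] [ 12. 168.] [0.694 0.721 0.011] [0.003 0.014]
brown [405, 168, 31, 31, 610] [420. 183.] [ 0.659 -0.26   0.101] [0.099 0.104]
brown [204, 237, 13, 12, 71] [211. 243.] [0.514 0.192 0.133] [0.096 0.144]
420 183 [ 0.659 -0.259  0.107]
421 171 [ 0.688 -0.263  0.101]
384 296 [ 0.409 -0.181  0.089]
212 152 [0.72  0.206 0.105]
313 173 [ 0.693 -0.021  0.023]
3076
((540.9708862304688, -226.16163635253906), (71.97758483886719, 320.37030029296875), 73.67089080810547)
side [ 0.49737246 -0.7569886   0.52424121] [[0
[... 501 characters left out ...]
8 0.034] [0.008 0.092]
brown [64, 74, 72, 34, 771] [96. 96.] [-0.241  1.047  0.033] [0.03  0.035]
brown [137, 96, 51, 9, 185] [160. 100.] [0.058 0.978 0.033] [0.03  0.035]
brown [351, 152, 29, 12, 213] [365. 158.] [0.715 0.193 0.1  ] [0.097 0.102]
brown [245, 237, 22, 28, 109] [254. 249.] [ 0.458 -0.194  0.111] [0.011 0.143]
brown [364, 268, 47, 31, 918] [387. 284.] [ 0.657 -0.268  0.1  ] [0.098 0.101]
[0.25698793 0.51389524 0.1912022 ] [-2.61589272e-04  2.29815312e-01  9.73234001e-01 -6.58227117e-04] 0.15 [[-0.894, 0.447, -0.001], [0.447, 0.894, -0.001], [0.0, -0.001, -1.0]][ WARN:0@1.182] global loadsave.cpp:1063 imwrite_ Unsupported depth image for selected encoder is fallbacked to CV_8U.
```

View pics/side0.png

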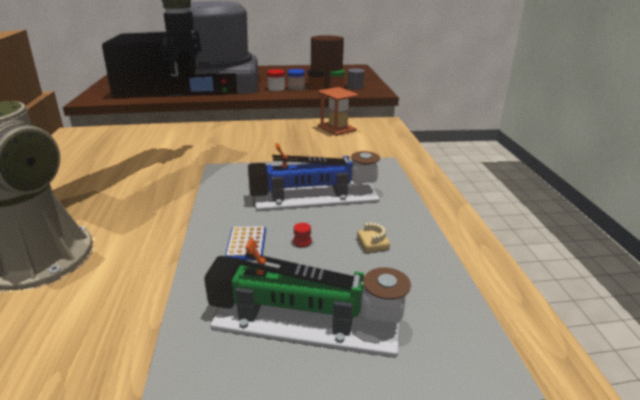

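The side picture confirms both levers lean back, towards the batteries. The green grinder's lever is at (254,250) and its disc at (387,284). Rectangle and disc agree (320 x 72 mm, 122 mm offset): green origin ≈ (0.5425, -0.2265), yaw ≈ -16.2°. First I'll rise, shut the fingers and fly to a point behind the lever.

```bash
python3 -m handwheel '[[0,0,-45,0,0],[-33,-32,-65,-0.05,0],[-66,-65,-65,-0.1,0],[-99,-97,-65,-0.15,0],[-132,-129,-65,-0.182,0],[-165,-162,-65,-0.182,0],[-198,-194,-65,-0.182,0],[-231,-227,-65,-0.182,0]]' 40; python3 - <<'E'
from h import *
s=sensors.get_state(); M=R(s['orientation']); 
f=np.array([.9603,-.279,0]);O=np.array([.5425,-.2265,0]); T=O-.135*f+[0,0,.235]
print(M.round(3).tolist(), ((T-s['tcp_pos'])@M*1000).round(), np.degrees(np.arctan2(*-M[[1,0],0])),s['joint_pos'])
E
```

```text
clock: 0.95
tcp_pos: [0.3624, 0.2062, 0.2568]
orientation: [0.0, 0.14, 0.99, 0.0]
wrist_force: [1.3, 0.3, 0.3]
finger_gap: -0.0002
grip_force: 0.0
[[-0.961, 0.278, 0.0], [0.278, 0.961, 0.0], [-0.0, 0.0, -1.0]] [-158. -366.   22.] -16.11553350345626 [ 3.24306343e-01 -7.57683063e-03 -1.78233853e-01  1.39976112e+00
  2.40667203e-05  6.05575433e-01]
```

```bash
python3 -m handwheel '[[-19,-44,0,0,0],[-38,-88,0,0,0],[-57,-132,0,0,0],[-76,-176,0,0,0],[-95,-220,0,0,0],[-115,-266,0,0,0],[-134,-312,10,0,0],[-153,-357,20,0,0]]'; python3 -m handwheel '[[0,0,0,0,0],[0,0,0,0,0]]'; python3 - <<'E'
from h import *
s=sensors.get_state(); print(s['tcp_pos'],s['wrist_force'])
f=np.array([.9603,-.279,0]);O=np.array([.5425,-.2265,0]);g=np.array([.279,.9603,0])
ims=[]
for n in('wrist','side'):
    c=imaging.read_camera(n); P=pts(c); hsv=cv2.cvtColor(c['color'],cv2.COLOR_BGR2HSV); ims.append(c['color'])
    m=cv2.inRange(hsv,(3,150,80),(16,255,255))>0
    m&=(P[...,2]>.1)&(P[...,2]<.17)&(P[...,1]<-.1)
    q=P[m]-O
    if len(q):
        G=np.c_[q@f,q@g,q[:,2]]*1000; print(n,len(q),np.percentile(G,[5,50,95],axis=0).round(), 'top',np.median(G[G[:,2]>135],0).round())
ims[1]=cv2.resize(ims[1][180:380,180:440],(520,400)); cv2.imwrite('pics/a.png',cv2.resize(np.hstack(ims),(800,276)))
E
```

```text
clock: 1.75
tcp_pos: [0.4098, -0.179, 0.237]
orientation: [0.001, 0.141, 0.99, -0.0]
wrist_force: [1.3, 0.6, 1.1]
finger_gap: 0.0001
grip_force: 0.0
clock: 1.95
tcp_pos: [0.4092, -0.1774, 0.2363]
orientation: [-0.001, 0.142, 0.99, 0.001]
wrist_force: [-0.7, -0.2, -0.6]
finger_gap: 0.0
grip_force: 0.0
[ 0.40920172 -0.17736677  0.23625703] [-0.66798775 -0.21163144 -0.61717322]
wrist 221 [[-95.  -7. 114.]
 [-92.   4. 143.]
 [-73.  15. 145.]] top [-92.   4. 144.]
side 177 [[-91. -11. 110.]
 [-84.  -2. 133.]
 [-71.   8. 143.]] top [-88.  -3. 141.]
```

View pics/a.png

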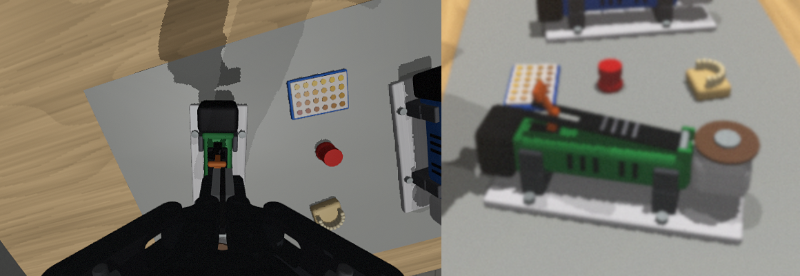

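Wrist half: battery at (218,118) and the orange cross-head at (216,163), in line with the grinder. Side half: the gripper is just out of the crop, and the lever still leans back. The lever measures x ≈ -92, z ≈ 144, y ≈ 0, as expected. The TCP is 10 mm to the left, so I'll correct that and descend behind the lever.

```bash
python3 -m handwheel '[[0,-5,40,0,0],[0,-10,80,0,0],[0,-10,108,0,0],[0,-10,108,0,0],[-5,-10,108,0,0],[-10,-10,108,0,0],[-15,-10,108,0,0],[-20,-10,108,0,0]]'; python3 -m handwheel '[[-5,0,0,0,0],[-10,0,0,0,0],[-15,0,0,0,0],[-20,0,0,0,0],[-25,0,0,0,0],[-30,0,0,0,0],[-30,0,0,0,0]]'; python3 - <<'E'
from h import *
s=sensors.get_state(); print(s['wrist_force'])
f=np.array([.9603,-.279,0]);O=np.array([.5425,-.2265,0]);g=np.array([.279,.9603,0])
d=s['tcp_pos']-O; print('tcp in grinder',d@f,d@g,d[2])
c=imaging.read_camera('side'); cv2.imwrite('pics/b.png',cv2.resize(c['color'][150:350,180:440],(780,600)))
E
```

```text
clock: 2.85
tcp_pos: [0.4279, -0.1925, 0.1304]
orientation: [0.001, 0.14, 0.99, -0.001]
wrist_force: [0.4, -0.4, -0.2]
finger_gap: 0.0003
grip_force: 0.0
clock: 3.55
tcp_pos: [0.4558, -0.2006, 0.129]
orientation: [0.0, 0.14, 0.99, 0.0]
wrist_force: [-0.0, 0.2, 0.7]
finger_gap: 0.0
grip_force: 0.0
[-0.03640528  0.18571015  0.69580311]
tcp in grinder -0.09047755777447176 0.0007280621340391841 0.12895934304032688
```

View pics/b.png

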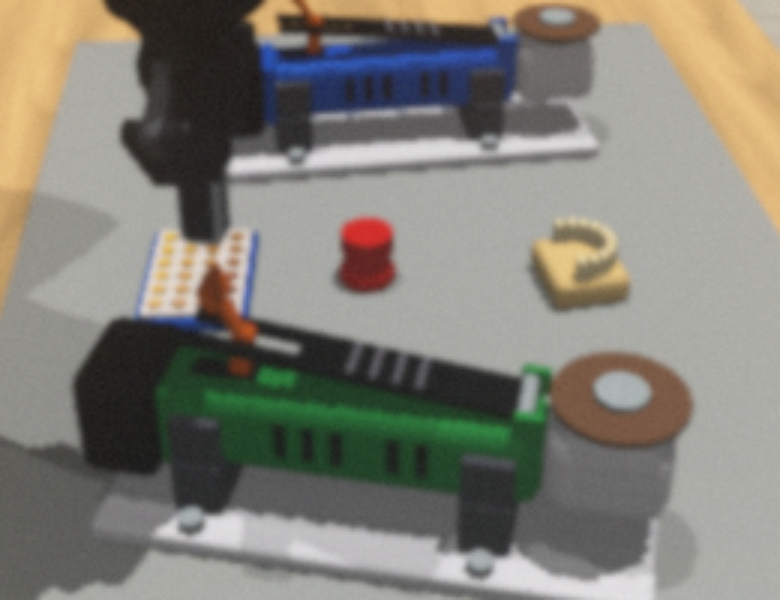

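The fingertip (205,235) appears above the lever tip (213,270), though the reported TCP should overlap it. I'll check the depth of the fingers.

```bash
python3 - <<'E'
from h import *
f=np.array([.9603,-.279,0]);O=np.array([.5425,-.2265,0]);g=np.array([.279,.9603,0])
def G(p): d=p-O; return (np.array([d@f,d@g,d[2]])*1000).round()
c=imaging.read_camera('side'); P=pts(c)
for u,v in((246,215),(248,222),(248,226),(241,222),(254,222),(251,240),(249,247)): print((u,v),c['color'][v,u],P[v,u].round(3),G(P[v,u]))
s=sensors.get_state(); print(s['tcp_pos'],s['clock'],s['joint_pos'].round(3) if hasattr(s['joint_pos'],'round') else s['joint_pos'], c.keys())
w=imaging.read_camera('wrist'); print(w['xyz'])
t=imaging.read_camera('top'); cv2.imwrite('pics/c.png',np.hstack([cv2.resize(t['color'][150:320,330:470],(400,486)),cv2.resize(w['color'][:,160:489],(400,486))]))
E
```

```text
(246, 215) [32 35 38] [ 0.455 -0.212  0.198] [-88. -10. 198.]
(248, 222) [32 39 38] [ 0.457 -0.214  0.188] [-85. -12. 188.]
(248, 226) [38 39 40] [ 0.457 -0.215  0.181] [-85. -13. 181.]
(241, 222) [42 44 47] [ 0.447 -0.212  0.186] [-96. -12. 186.]
(254, 222) [64 64 66] [ 0.465 -0.203  0.18 ] [-81.   1. 180.]
(251, 240) [ 40  58 103] [ 0.458 -0.195  0.143] [-89.   6. 143.]
(249, 247) [ 33  55 101] [ 0.455 -0.21   0.14 ] [-88.  -8. 140.]
[ 0.455114   -0.20023831  0.12891171] 3.65 [-0.576  0.193 -0.269  1.109  0.    -0.294] dict_keys(['color', 'z_map', 'fx', 'fy', 'cx', 'cy', 'k1', 'xyz', 'rotation'])
[ 0.38021802 -0.17716333  0.31095636]
```

View pics/c.png

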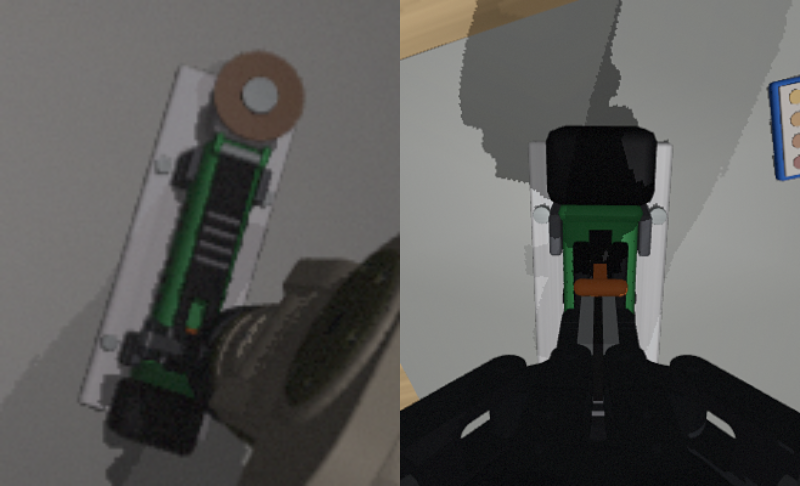

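Top half: the gripper is over the lever, which hasn't moved. Wrist half: the fingertips at (598,300) seem to float at the orange cross-head (600,287). Depth puts the actual finger end at z ≈ 176 mm, about 47 mm above the reported TCP, while x and y agree. I'll back off behind the lever and recheck this with both cameras before descending on vision.

```bash
python3 -m handwheel '[[10,0,0,0,0],[20,0,0,0,0],[30,0,0,0,0],[40,0,0,0,0],[50,0,0,0,0],[50,0,15,0,0],[50,0,25,0,0],[50,0,25,0,0]]'; cat > tip.py <<'E'
from h import *
f=np.array([.9603,-.279,0]);O=np.array([.5425,-.2265,0]);g=np.array([.279,.9603,0])
def run(name=None):
    s=sensors.get_state(); d=s['tcp_pos']-O; t=np.array([d@f,d@g,d[2]])*1000
    print('state tcp (grinder mm)',t.round(1),'F',np.round(s['wrist_force'],1),'t',s['clock'])
    for n in('side','wrist'):
        c=imaging.read_camera(n); P=pts(c)-O; G=np.stack([P@f,P@g,P[...,2]],-1)*1000
        col=c['color'].astype(int); dark=(col.max(-1)<90)&(np.ptp(col,-1)<15)
        m=dark&(abs(G[...,0]-t[0])<18)&(abs(G[...,1])<22)&(G[...,2]>t[2]-15)&(G[...,2]>97)&(G[...,2]<t[2]+75)
        q=G[m]
        if len(q):
            lo=np.percentile(q[:,2],3); e=q[q[:,2]<lo+15]
            print(n,'finger end z',lo.round(),'x',np.percentile(e[:,0],[3,97]).round(),'y',np.percentile(e[:,1],[3,97]).round(),len(e))
        o=cv2.inRange(cv2.cvtColor(c['color'],cv2.COLOR_BGR2HSV),(3,150,60),(16,255,255))>0
        q=G[o&(G[...,2]>105)&(G[...,2]<165)&(abs(G[...,1])<30)&(G[...,0]<0)&(G[...,0]>-130)]
        if len(q): k=q[:,2]>np.percentile(q[:,2],60); print(n,'lever top',np.median(q[k],0).round(),len(q))
        if name: cv2.imwrite(f'pics/{name}_{n}.png',cv2.resize(c['color'][150:350,180:440],(780,600)) if n=='side' else c['color'])
E
python3 -c "
from tip import *
run('d')"
```

```text
clock: 4.55
tcp_pos: [0.4058, -0.1856, 0.1028]
orientation: [-0.001, 0.141, 0.99, 0.001]
wrist_force: [0.4, -0.7, 0.8]
finger_gap: -0.0
grip_force: 0.0
state tcp (grinder mm) [-142.6    1.1  102.8] F [ 0.4 -0.7  0.8] t 4.55
side finger end z 148.0 x [-148. -131.] y [-13.   2.] 133
side lever top [-88.  -1. 141.] 181
wrist finger end z 149.0 x [-153. -148.] y [-10.  15.] 969
wrist lever top [-91.   2. 144.] 140
```

View pics/d_side.png

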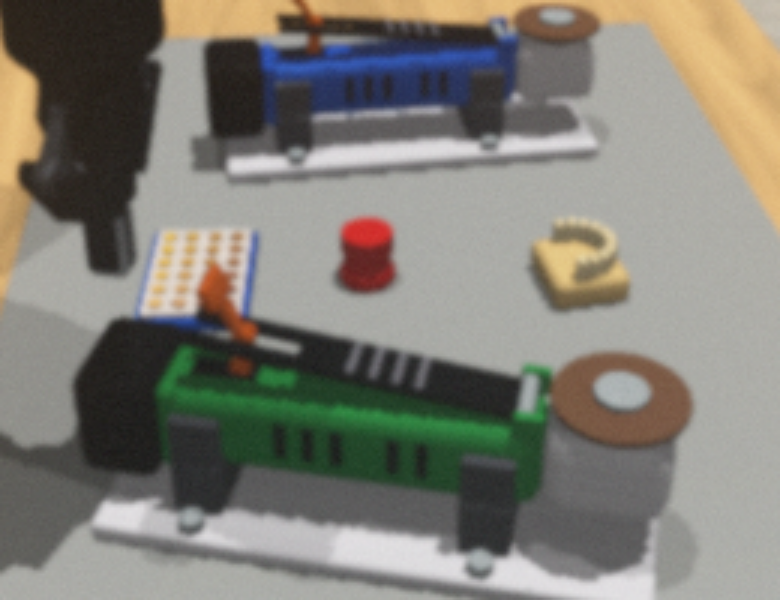

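The picture shows the fingers behind the lever, tips at (110,270) above the battery. Both cameras give a finger end 45–46 mm above the reported TCP, so I'll use that offset. I'll descend 20 mm to a true z ≈ 128 and push forward.

```bash
python3 -m handwheel '[[0,0,20,0,0],[0,0,20,0,0],[-10,0,20,0,0],[-20,0,20,0,0],[-28,0,20,0,0],[-34,0,20,0,0],[-40,0,20,0,0],[-40,0,20,0,0]]'; python3 -m handwheel '[[-4,0,0,0,0],[-8,0,0,0,0],[-12,0,0,0,0],[-16,0,0,0,0],[-18,0,0,0,0]]'; python3 -c "
from tip import *
run('e')"
```

```text
clock: 5.45
tcp_pos: [0.4464, -0.1977, 0.084]
orientation: [0.0, 0.14, 0.99, 0.0]
wrist_force: [0.1, -0.1, 0.5]
finger_gap: -0.0004
grip_force: 0.0
clock: 5.95
tcp_pos: [0.4629, -0.2025, 0.0839]
orientation: [-0.0, 0.14, 0.99, 0.0]
wrist_force: [-1.8, -0.2, 0.9]
finger_gap: 0.0004
grip_force: 1.2
state tcp (grinder mm) [-83.2   0.8  83.9] F [-1.8 -0.2  0.9] t 5.95
side finger end z 107.0 x [-100.  -66.] y [-14.  11.] 142
side lever top [-63.  -4. 144.] 100
wrist finger end z 112.0 x [-101.  -80.] y [-11.  18.] 1124
wrist lever top [-84.   4. 107.] 106
```

View pics/e_side.png

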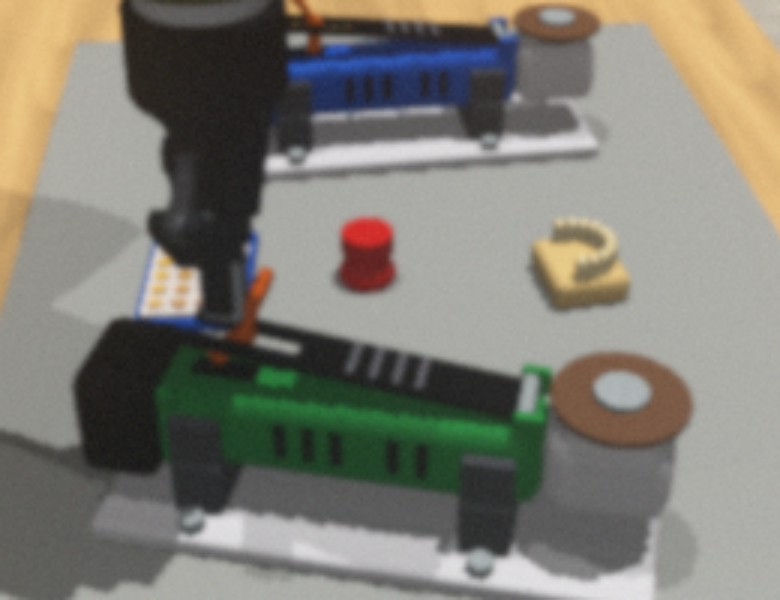

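The lever is tipping forward (tip at (265,275)), with the fingers behind it at (222,305). I'll keep pushing in small steps until the stop.

```bash
python3 -m handwheel '[[-3,0,0,0,0],[-6,0,0,0,0],[-9,0,0,0,0],[-9,0,0,0,0]]'; python3 -m handwheel '[[-1,0,0,0,0],[-2,0,0,0,0],[-3,0,0,0,0],[-3,0,0,0,0]]'; python3 -c "
from tip import *
run('f')"
```

```text
clock: 6.45
tcp_pos: [0.4689, -0.204, 0.0833]
orientation: [-0.003, 0.141, 0.99, 0.0]
wrist_force: [-9.1, 1.6, 3.6]
finger_gap: 0.0003
grip_force: 4.8
clock: 6.85
tcp_pos: [0.4688, -0.2039, 0.0827]
orientation: [-0.005, 0.141, 0.99, 0.001]
wrist_force: [-15.7, 3.1, 4.8]
finger_gap: 0.0004
grip_force: 7.7
state tcp (grinder mm) [-77.1   1.1  82.7] F [-15.7   3.1   4.8] t 6.85
side finger end z 105.0 x [-94. -60.] y [-14.  11.] 146
side lever top [-54.  -4. 139.] 104
wrist finger end z 110.0 x [-95. -74.] y [-11.  18.] 1174
wrist lever top [-82.   3. 110.] 455
```

The arm stalled with force rising to 16 N and the lever tip at x ≈ -54, so it's at the forward stop. I'll back off, rise and move over the pad.

```bash
python3 -m handwheel '[[10,0,0,0,0],[22,0,0,0,0],[22,0,-40,0,0],[22,0,-62,0,0],[0,0,-62,0,0],[-35,0,-62,0,0],[-73,0,-62,0,0],[-73,0,-62,0,0]]';python3 -m handwheel '[[0,0,0,0,0],[0,0,0,0,0]]'; python3 -c "
from tip import *
run('g')"
```

```text
clock: 7.75
tcp_pos: [0.5488, -0.2279, 0.1456]
orientation: [0.002, 0.14, 0.99, -0.0]
wrist_force: [0.3, 0.0, -0.3]
finger_gap: -0.0001
grip_force: 0.0
clock: 7.95
tcp_pos: [0.5436, -0.2257, 0.1461]
orientation: [-0.0, 0.14, 0.99, 0.0]
wrist_force: [0.0, -0.9, 0.3]
finger_gap: -0.0001
grip_force: 0.0
state tcp (grinder mm) [  0.9   1.1 146.1] F [ 0.  -0.9  0.3] t 7.95
side finger end z 191.0 x [-6. 12.] y [-14.  -3.] 127
side lever top [-55. -10. 139.] 87
wrist finger end z 192.0 x [-10.  -5.] y [-10.  15.] 986
wrist lever top [-55.   3. 141.] 1698
```

View pics/g_side.png

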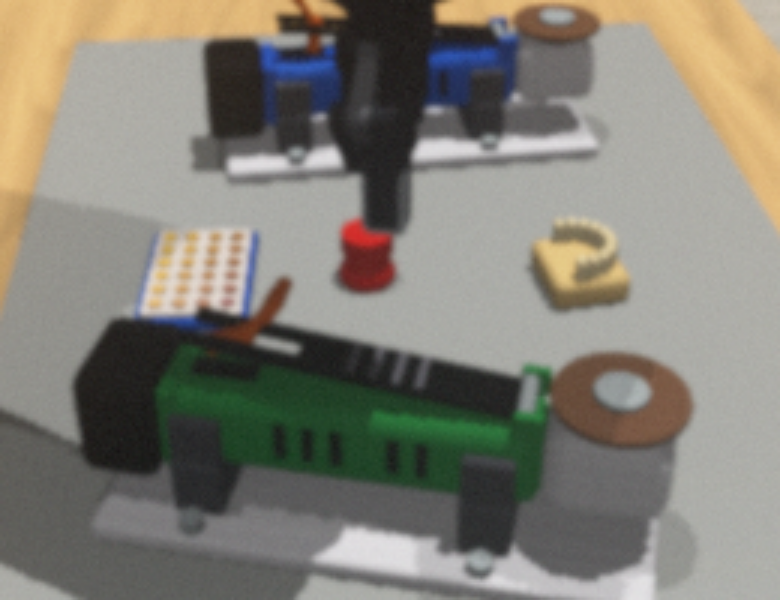

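The lever stands forward (tip at (285,285)) and the fingers hang above the ribs, tip at (385,225), finger end z ≈ 191. The pad is 89 mm below. I'll descend to just above it, then press.

```bash
python3 -m handwheel '[[0,0,40,0,0],[0,0,75,0,0],[0,0,84,0,0],[0,0,87,0,0],[0,0,90,0,0],[0,0,92,0,0],[0,0,92,0,0]]';python3 -m handwheel '[[0,0,2,0,0],[0,0,4,0,0],[0,0,6,0,0],[0,0,6,0,0]]'; python3 -m handwheel '[[0,0,2,0,0],[0,0,4,0,0],[0,0,4,0,0]]'
```

```text
clock: 8.75
tcp_pos: [0.5446, -0.2263, 0.0567]
orientation: [0.001, 0.14, 0.99, -0.0]
wrist_force: [-4.4, 2.5, 7.3]
finger_gap: -0.0001
grip_force: 3.4
clock: 9.15
tcp_pos: [0.5449, -0.2265, 0.0548]
orientation: [0.002, 0.14, 0.99, -0.001]
wrist_force: [-10.4, 6.2, 28.5]
finger_gap: -0.0
grip_force: 14.4
clock: 9.45
tcp_pos: [0.5451, -0.2266, 0.0545]
orientation: [0.003, 0.14, 0.99, -0.002]
wrist_force: [-19.2, 9.1, 50.7]
finger_gap: -0.0002
grip_force: 25.3
```

It stalled at 51 N with only about 2 mm of travel, so the paddle is not going home. I'll ease off and look.

```bash
python3 -m handwheel '[[0,0,-3,0,0],[0,0,-6,0,0],[0,0,-6,0,0]]'; python3 -c "
from tip import *
run('i')
c=imaging.read_camera('side'); a=cv2.resize(c['color'][205:305,210:350],(800,570),interpolation=cv2.INTER_CUBIC); cv2.imwrite('pics/i2.png',a)"
```

```text
clock: 9.75
tcp_pos: [0.5451, -0.2265, 0.0551]
orientation: [0.002, 0.14, 0.99, -0.001]
wrist_force: [-6.6, 4.0, 17.6]
finger_gap: -0.0
grip_force: 8.8
state tcp (grinder mm) [ 2.5  0.7 55.1] F [-6.6  4.  17.6] t 9.75
side finger end z 100.0 x [-8. 13.] y [-14.   0.] 115
side lever top [-57.  -4. 127.] 38
wrist finger end z 101.0 x [-9. -4.] y [-10.  15.] 983
wrist lever top [-59.   3. 128.] 3063
```

View pics/i2.png

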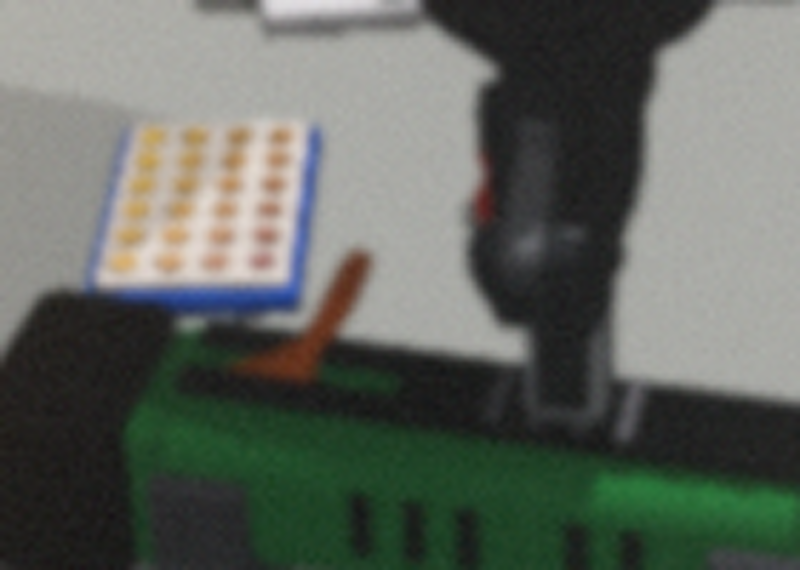

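The picture shows the paddle lying along the green body, with the gap at its rear closed and the lever lower but still forward. I'll measure the paddle's height profile from depth to confirm it is home, while it's held with 18 N.

```bash
cat > prof.py <<'E'
from tip import *
for n in('side','wrist'):
    c=imaging.read_camera(n); P=pts(c)-O; G=np.stack([P@f,P@g,P[...,2]],-1)*1000
    col=c['color'].astype(int); m=(np.ptp(col,-1)<25)&(abs(G[...,1])<11)&(G[...,2]>86)&(G[...,2]<122)
    print(n,[(x,int(k.sum()),np.median(G[k][:,2]).round(1) if k.any() else None) for x in range(-105,75,15) for k in [m&(abs(G[...,0]-x)<6)]])
s=sensors.get_state(); print(s['clock'],np.round(s['wrist_force'],1))
E
python3 prof.py
```

```text
side [(-105, 20, np.float64(94.7)), (-90, 43, np.float64(94.3)), (-75, 13, np.float64(94.6)), (-60, 48, np.float64(94.2)), (-45, 54, np.float64(94.3)), (-30, 66, np.float64(94.1)), (-15, 69, np.float64(94.2)), (0, 37, np.float64(94.2)), (15, 111, np.float64(95.1)), (30, 73, np.float64(92.9)), (45, 74, np.float64(92.7)), (60, 73, np.float64(92.2))]
wrist [(-105, 522, np.float64(96.1)), (-90, 874, np.float64(96.0)), (-75, 750, np.float64(95.9)), (-60, 86, np.float64(95.6)), (-45, 833, np.float64(95.3)), (-30, 1133, np.float64(95.2)), (-15, 1026, np.float64(95.1)), (0, 569, np.float64(109.4)), (15, 0, None), (30, 0, None), (45, 55, np.float64(93.9)), (60, 183, np.float64(93.4))]
10.0 [-6.3  3.3 16.6]
```

The profile is nearly flat (94.5 at the rear to 92.5 at the front), against a 20 mm slope when out: the paddle is home. I'll press slightly firmer, hold for over a second, then release straight up.

```bash
python3 -m handwheel '[[0,0,1,0,0],[0,0,2,0,0],[0,0,2,0,0],[0,0,2,0,0],[0,0,2,0,0],[0,0,2,0,0],[0,0,2,0,0],[0,0,2,0,0]]'; python3 -m handwheel '[[0,0,0,0,0],[0,0,0,0,0],[0,0,0,0,0],[0,0,0,0,0],[0,0,0,0,0],[0,0,0,0,0],[0,0,0,0,0]]'; python3 prof.py; python3 -m handwheel '[[0,0,-10,0,0],[0,0,-22,0,0],[0,0,-60,0,0],[0,0,-100,0,0],[0,0,-120,0,0],[0,0,-120,0,0],[0,0,-120,0,0],[0,0,-120,0,0]]'; python3 prof.py; python3 -c "
from tip import *
run('z')"
```

```text
clock: 10.8
tcp_pos: [0.5452, -0.2266, 0.0548]
orientation: [0.002, 0.14, 0.99, -0.001]
wrist_force: [-10.9, 5.3, 28.7]
finger_gap: -0.0001
grip_force: 14.1
clock: 11.5
tcp_pos: [0.5452, -0.2266, 0.0549]
orientation: [0.002, 0.14, 0.99, -0.001]
wrist_force: [-10.4, 5.5, 27.7]
finger_gap: -0.0001
grip_force: 14.1
side [(-105, 17, np.float64(94.3)), (-90, 44, np.float64(94.2)), (-75, 16, np.float64(94.6)), (-60, 48, np.float64(93.8)), (-45, 55, np.float64(94.1)), (-30, 69, np.float64(94.2)), (-15, 65, np.float64(94.0)), (0, 36, np.float64(94.3)), (15, 111, np.float64(94.7)), (30, 72, np.float64(92.8)), (45, 73, np.float64(92.8)), (60, 71, np.float64(92.3))]
wrist [(-105, 519, np.float64(95.8)), (-90, 892, np.float64(95.8)), (-75, 748, np.float64(95.6)), (-60, 83, np.float64(95.5)), (-45, 837, np.float64(95.2)), (-30, 1131, np.float64(95.1)), (-15, 1041, np.float64(95.0)), (0, 573, np.float64(108.9)), (15, 0, None), (30, 0, None), (45, 52, np.float64(93.6)), (60, 188, np.float64(93.5))]
11.6 [-10.8   5.9  28.9]
clock: 12.4
tcp_pos: [0.5439, -0.2258, 0.1673]
orientation: [-0.001, 0.14, 0
[... 372 characters left out ...]
, (45, 74, np.float64(95.6)), (60, 75, np.float64(93.9))]
wrist [(-105, 151, np.float64(113.3)), (-90, 291, np.float64(112.7)), (-75, 248, np.float64(110.8)), (-60, 99, np.float64(109.3)), (-45, 243, np.float64(106.9)), (-30, 429, np.float64(105.7)), (-15, 398, np.float64(104.1)), (0, 359, np.float64(102.3)), (15, 340, np.float64(100.5)), (30, 327, np.float64(98.6)), (45, 190, np.float64(97.0)), (60, 2, np.float64(95.9))]
12.5 [-0.1 -0.2 -0.2]
state tcp (grinder mm) [  0.9   1.1 166.7] F [-0.1 -0.2 -0.2] t 12.5
side finger end z 208.0 x [-8. 12.] y [-13.  -1.] 117
side lever top [-55. -11. 139.] 86
wrist finger end z 213.0 x [-10.  -5.] y [-10.  15.] 975
wrist lever top [-55.   3. 141.] 1393
```

View pics/z_side.png

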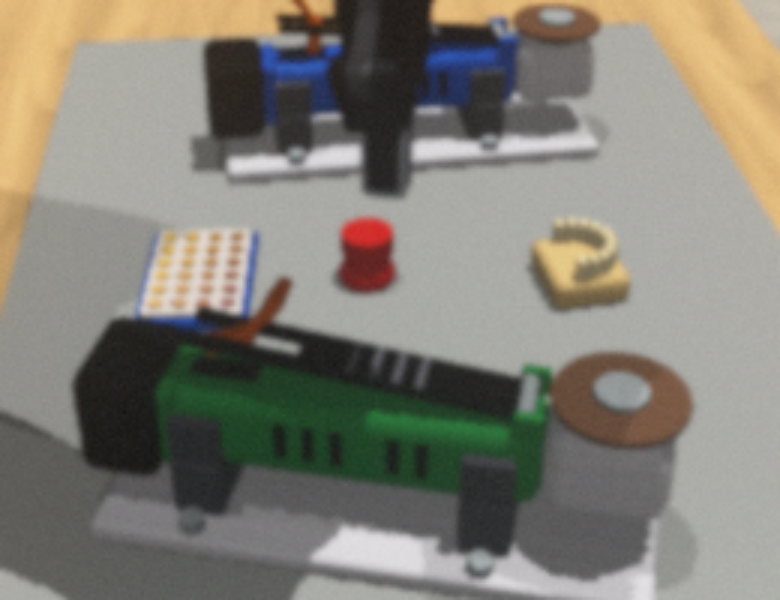

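The lever stays forward and the paddle has sprung out. But the pressed profile still had about 0.013 rad of slope. I'll check whether that is camera tilt by measuring the green body's top face, which should be flat at 85, and the lever's line.

```bash
python3 - <<'E'
from tip import *
for n in('side','wrist','top'):
    c=imaging.read_camera(n); P=pts(c)-O; G=np.stack([P@f,P@g,P[...,2]],-1)*1000
    h=cv2.cvtColor(c['color'],cv2.COLOR_BGR2HSV); m=(cv2.inRange(h,(40,90,20),(85,255,255))>0)&(G[...,2]>79)&(G[...,2]<91)&(abs(G[...,1])<23)&(abs(G[...,1])>16)
    print(n,[(x,int(k.sum()),np.median(G[k][:,2]).round(1)) for x in range(-105,75,15) for k in [m&(abs(G[...,0]-x)<8)] if k.sum()>3])
    k=(abs(G[...,0]+140)<12)&(abs(G[...,1])<15)&(G[...,2]>80)&(G[...,2]<97); print(' battery',np.median(G[k][:,2]).round(1))
    o=(cv2.inRange(h,(3,150,60),(16,255,255))>0)&(G[...,2]>112)&(G[...,2]<160)&(abs(G[...,1])<16)&(G[...,0]<-30)&(G[...,0]>-110)
    q=G[o]; print(' lever by z',[(z,int(k.sum()),np.median(q[k],0).round(1).tolist()) for z in range(114,158,6) for k in [abs(q[:,2]-z)<3] if k.sum()>3])
E
```

```text
side [(-105, 28, np.float64(81.8)), (-90, 21, np.float64(80.6)), (-75, 22, np.float64(80.7)), (-60, 23, np.float64(80.4)), (-45, 23, np.float64(80.0)), (-30, 34, np.float64(80.6)), (-15, 31, np.float64(80.6)), (0, 36, np.float64(81.1)), (15, 38, np.float64(81.0)), (30, 42, np.float64(80.8)), (45, 34, np.float64(80.9)), (60, 36, np.float64(81.0))]
 battery 88.6
 lever by z [(114, 16, [-72.5, -1.8, 113.2]), (120, 9, [-66.9, -3.0, 119.6]), (132, 10, [-58.3, -11.2, 132.2]), (138, 22, [-53.8, -9.3, 139.7])]
wrist [(-105, 189, np.float64(84.0)), (-90, 115, np.float64(82.2)), (-75, 117, np.float64(82.2)), (-60, 108, np.float64(82.1)), (-45, 128, np.float64(82.0)), (-30, 129, np.float64(82.1)), (-15, 122, np.float64(82.2)), (0, 126, np.float64(82.3)), (15, 130, np.float64(82.3)), (30, 131, np.float64(82.2)), (45, 132, np.float64(82.4)), (60, 101, np.float64(82.2))]
 battery 89.9
 lever by z [(114, 137, [-75.5, 3.5, 113.9]), (120, 81, [-70.2, 2.8, 119.7]), (126, 91, [-65.8, 3.5, 126.0]), (132, 145, [-61.8, 2.8, 133.2]), (138, 399, [-57.7, 3.4, 139.1]), (144, 254, [-54.2, 4.0, 141.8])]
top [(-105, 33, np.float64(84.0)), (-90, 27, np.float64(83.8)), (-75, 26, np.float64(81.9)), (-60, 23, np.float64(81.4)), (-45, 24, np.float64(83.2)), (-30, 22, np.float64(82.7)), (-15, 26, np.float64(82.7)), (0, 30, np.float64(83.0)), (15, 16, np.float64(82.2)), (60, 22, np.float64(82.2))]
 battery 89.8
 lever by z [(114, 9, [-75.2, 1.0, 113.4]), (138, 12, [-52.6, 0.3, 140.2]), (144, 8, [-53.3, 1.7, 141.7])]
```

The body is flat in the cameras, so the paddle stopped about 1.5 mm short at the pad. The lever reads about 35° forward, but I'll push it again, higher up at its cross-head, to be sure it is against its stop, and then press again.

```bash
python3 -m handwheel '[[40,0,0,0,0],[85,-1,0,0,0],[116,-1,0,0,0],[116,-1,35,0,0],[116,-1,69,0,0],[116,-1,69,0,0],[100,-1,69,0,0],[82,-1,69,0,0]]';python3 -m handwheel '[[-3,0,0,0,0],[-6,0,0,0,0],[-8,0,0,0,0],[-8,0,0,0,0]]'; python3 -m handwheel '[[-2,0,0,0,0],[-4,0,0,0,0],[-6,0,0,0,0],[-6,0,0,0,0]]'; python3 -c "
from tip import *
run()"
```

```text
clock: 13.55
tcp_pos: [0.466, -0.2045, 0.1003]
orientation: [0.0, 0.141, 0.99, -0.0]
wrist_force: [0.6, 0.0, 0.4]
finger_gap: -0.0001
grip_force: 0.0
clock: 13.95
tcp_pos: [0.4729, -0.2064, 0.0993]
orientation: [-0.0, 0.14, 0.99, 0.0]
wrist_force: [-0.6, 0.1, -0.4]
finger_gap: -0.0003
grip_force: 0.0
clock: 14.35
tcp_pos: [0.4775, -0.2077, 0.0988]
orientation: [-0.001, 0.141, 0.99, 0.0]
wrist_force: [-5.4, 1.7, 3.5]
finger_gap: 0.0
grip_force: 3.1
state tcp (grinder mm) [-67.6  -0.1  98.8] F [-5.4  1.7  3.5] t 14.35
side finger end z 104.0 x [-84. -51.] y [-14.  12.] 168
side lever top [-54.  -5. 139.] 110
wrist finger end z 109.0 x [-85. -56.] y [-11.  18.] 1300
wrist lever top [-72.   3. 116.] 880
```

```bash
python3 -m handwheel '[[-2,0,0,0,0],[-4,0,0,0,0],[-6,0,0,0,0],[-6,0,0,0,0]]'; python3 -c "
from tip import *
run()"
```

```text
clock: 14.85
tcp_pos: [0.4775, -0.2075, 0.0976]
orientation: [-0.007, 0.141, 0.99, 0.001]
wrist_force: [-17.6, 3.5, 8.8]
finger_gap: -0.0001
grip_force: 10.1
state tcp (grinder mm) [-67.7   0.1  97.6] F [-17.6   3.5   8.8] t 14.85
side finger end z 104.0 x [-85. -51.] y [-14.  12.] 164
side lever top [-54.  -9. 137.] 101
wrist finger end z 108.0 x [-85. -56.] y [-11.  18.] 1325
wrist lever top [-72.   3. 116.] 809
```

At 18 N the cross-head doesn't move, so the lever is surely at its stop. Press again, and compare the profile at higher force.

```bash
cat > slope.py <<'E'
from tip import *
for n in('side','wrist'):
    c=imaging.read_camera(n); P=pts(c)-O; G=np.stack([P@f,P@g,P[...,2]],-1)*1000
    col=c['color'].astype(int); m=(np.ptp(col,-1)<25)&(abs(G[...,1])<11)&(G[...,2]>88)&(G[...,2]<118)&(G[...,0]>-107)&(G[...,0]<65)&(abs(G[...,0])>18)
    q=G[m]; p=np.polyfit(q[:,0],q[:,2],1)
    for _ in range(4): r=abs(np.polyval(p,q[:,0])-q[:,2]); k=r<2.5; p=np.polyfit(q[k,0],q[k,2],1)
    print(n,'slope',-p[0].round(4),'pad z',p[1].round(2),'hinge z',np.polyval(p,75).round(2),k.sum())
s=sensors.get_state(); print(s['clock'],np.round(s['wrist_force'],1),s['tcp_pos'])
E
python3 -m handwheel '[[8,0,0,0,0],[25,0,0,0,0],[25,0,-35,0,0],[25,0,-65,0,0],[-10,0,-65,0,0],[-50,0,-65,0,0],[-79,0,-65,0,0],[-79,0,-65,0,0]]'; python3 slope.py; python3 -m handwheel '[[0,0,40,0,0],[0,0,80,0,0],[0,0,95,0,0],[0,0,102,0,0],[0,0,104,0,0],[0,0,104,0,0]]'; python3 slope.py
```

```text
clock: 15.75
tcp_pos: [0.5643, -0.2332, 0.1632]
orientation: [0.001, 0.14, 0.99, -0.0]
wrist_force: [-0.9, 0.2, -0.2]
finger_gap: -0.0002
grip_force: 0.0
side slope 0.118 pad z 100.94 hinge z 92.09 604
wrist slope 0.118 pad z 102.09 hinge z 93.24 3407
15.85 [-0.4 -0.5 -0.8] [ 0.56084166 -0.23176931  0.16337516]
clock: 16.45
tcp_pos: [0.5609, -0.2321, 0.0616]
orientation: [0.001, 0.14, 0.99, -0.0]
wrist_force: [-0.6, 0.5, 0.8]
finger_gap: -0.0001
grip_force: 0.0
side slope 0.1173 pad z 100.93 hinge z 92.13 551
wrist slope 0.1156 pad z 102.2 hinge z 93.53 5299
16.55 [ 0.7 -0.5 -0.2] [ 0.56173285 -0.23253115  0.06164309]
```

The out slope reads 0.118, as it should, but I'm 19 mm too far forward. Lift, correct, press.

```bash
python3 -m handwheel '[[0,0,-10,0,0],[10,0,-10,0,0],[19,0,-10,0,0],[19,0,-10,0,0],[19,0,0,0,0],[19,0,5,0,0],[19,0,9,0,0],[19,0,9,0,0]]'; python3 slope.py; python3 -m handwheel '[[0,0,1,0,0],[0,0,2,0,0],[0,0,2,0,0]]'; python3 slope.py
```

```text
clock: 17.35
tcp_pos: [0.5424, -0.2269, 0.0548]
orientation: [0.001, 0.14, 0.99, -0.001]
wrist_force: [-10.2, 4.1, 29.0]
finger_gap: 0.0001
grip_force: 14.6
side slope 0.0139 pad z 93.25 hinge z 92.21 593
wrist slope 0.0136 pad z 94.45 hinge z 93.43 5582
17.45 [-9.8  3.2 28.8] [ 0.54235887 -0.22690895  0.05479831]
clock: 17.75
tcp_pos: [0.5424, -0.227, 0.0546]
orientation: [0.001, 0.14, 0.99, -0.001]
wrist_force: [-13.7, 5.4, 40.8]
finger_gap: 0.0001
grip_force: 19.9
side slope 0.013 pad z 93.23 hinge z 92.25 593
wrist slope 0.0124 pad z 94.36 hinge z 93.43 5559
17.85 [-12.8   5.9  39.6] [ 0.54242758 -0.22696918  0.05462546]
```

The home slope settles at 0.013 and barely changes with force, so this is a hard stop. I'll check numerically where the lever's foot sits relative to the body while pressed.

```bash
python3 - <<'E'
from tip import *
for n in('side','wrist'):
    c=imaging.read_camera(n); P=pts(c)-O; G=np.stack([P@f,P@g,P[...,2]],-1)*1000
    h=cv2.cvtColor(c['color'],cv2.COLOR_BGR2HSV)
    q=G[(cv2.inRange(h,(3,130,40),(18,255,255))>0)&(G[...,2]>75)&(G[...,2]<160)&(abs(G[...,1])<20)&(G[...,0]<-20)&(G[...,0]>-130)]
    print(n,'by x',[(x,int(k.sum()),np.median(q[k],0).round(1)[1:].tolist(),np.percentile(q[k,2],[5,95]).round(1).tolist()) for x in range(-115,-40,6) for k in [abs(q[:,0]-x)<3] if k.sum()>2])
    # anything between paddle and body: profile across the slot y~0 and green inside slot
    m=(cv2.inRange(h,(40,90,20),(85,255,255))>0)&(abs(G[...,1])<14)&(G[...,2]>70)
    print(n,'green within paddle width',[(x,int(k.sum()),np.median(G[k],0).round(1)[1:].tolist()) for x in range(-120,75,10) for k in [m&(abs(G[...,0]-x)<5)] if k.sum()>3])
E
```

```text
side by x [(-91, 3, [3.0, 89.7], [89.6, 89.7]), (-85, 9, [1.2, 92.6], [91.2, 94.2]), (-79, 17, [-1.2, 94.7], [93.4, 97.3]), (-73, 26, [-2.7, 96.8], [93.1, 102.6]), (-67, 19, [-2.3, 102.0], [92.7, 107.1]), (-61, 24, [-10.9, 121.3], [114.4, 127.8]), (-55, 19, [-4.0, 125.9], [124.0, 127.7])]
side green within paddle width [(-120, 9, [0.0, 82.4]), (-110, 50, [-4.4, 84.0]), (-100, 32, [-10.3, 83.1]), (-90, 26, [-10.7, 83.5]), (-80, 25, [-11.3, 83.4]), (-70, 31, [-10.3, 83.3]), (-60, 41, [-7.7, 83.6]), (-50, 33, [-10.3, 83.8]), (-40, 20, [-10.9, 83.2]), (-30, 21, [-11.4, 83.7]), (-20, 19, [-11.7, 83.2]), (-10, 18, [-12.0, 83.5]), (0, 20, [-11.9, 83.6]), (10, 16, [-12.2, 83.9]), (20, 15, [-11.5, 83.6]), (30, 13, [-12.2, 83.1]), (40, 14, [-12.2, 83.2]), (50, 13, [-12.5, 83.1]), (60, 10, [-12.1, 83.7]), (70, 5, [-12.9, 83.7])]
wrist by x [(-97, 152, [3.7, 88.0], [86.6, 89.3]), (-91, 270, [3.7, 90.2], [88.5, 91.9]), (-85, 287, [3.7, 93.2], [91.4, 94.9]), (-79, 355, [3.6, 97.2], [94.5, 99.1]), (-73, 401, [3.2, 103.4], [97.8, 108.8]), (-67, 827, [3.3, 118.7], [110.0, 122.0]), (-61, 1432, [3.2, 126.7], [122.2, 128.9]), (-55, 628, [3.3, 127.4], [125.5, 128.9]), (-49, 17, [13.4, 94.9], [93.7, 95.6])]
wrist green within paddle width [(-120, 287, [0.3, 84.5]), (-110, 1568, [0.7, 85.1]), (-100, 231, [-2.3, 84.6]), (-90, 102, [-13.1, 83.4]), (-80, 88, [-13.1, 83.1]), (-70, 88, [-13.1, 83.4]), (-60, 66, [-13.1, 83.4]), (-50, 52, [-0.9, 91.2]), (-40, 97, [-11.7, 84.4]), (-30, 48, [-13.4, 83.3]), (-20, 36, [-13.4, 83.4]), (-10, 56, [-13.3, 83.7]), (0, 25, [-13.5, 83.5])]
```

Both cameras give the lever's line at 35° forward (the expected 1.2 rad), with the paddle against a hard stop. So lever and paddle are as far as they go. I'll hold for another second, then release and retreat.

```bash
python3 -m handwheel '[[0,0,0,0,0],[0,0,0,0,0],[0,0,0,0,0],[0,0,0,0,0],[0,0,0,0,0],[0,0,0,0,0],[0,0,0,0,0],[0,0,0,0,0]]'; python3 slope.py; python3 -m handwheel '[[0,0,0,0,0],[0,0,0,0,0],[0,0,0,0,0],[0,0,-12,0,0],[0,0,-50,0,0],[0,0,-95,0,0],[0,0,-125,0,0],[0,0,-125,0,0]]'; python3 slope.py; python3 -c "
from tip import *
run()
c=imaging.read_camera('top');P=pts(c);print('model px',P[173,313].round(3))"
```

```text
clock: 18.75
tcp_pos: [0.5424, -0.227, 0.0546]
orientation: [0.001, 0.14, 0.99, -0.001]
wrist_force: [-12.8, 5.7, 39.9]
finger_gap: 0.0
grip_force: 19.9
side slope 0.0112 pad z 93.2 hinge z 92.36 608
wrist slope 0.0128 pad z 94.35 hinge z 93.39 5599
18.85 [-13.9   6.3  39.1] [ 0.54241684 -0.2269502   0.05461014]
clock: 19.65
tcp_pos: [0.545, -0.2281, 0.1784]
orientation: [0.004, 0.14, 0.99, -0.001]
wrist_force: [1.1, 0.3, 0.2]
finger_gap: -0.0
grip_force: 0.0
side slope 0.1184 pad z 100.93 hinge z 92.05 596
wrist slope 0.1172 pad z 102.12 hinge z 93.32 2600
19.75 [-0.3 -0.4 -0.1] [ 0.54271591 -0.22673272  0.17370133]
state tcp (grinder mm) [  0.3  -0.2 173.7] F [-0.3 -0.4 -0.1] t 19.75
side finger end z 215.0 x [-7. 11.] y [-15.  -3.] 115
side lever top [-55. -11. 139.] 87
wrist finger end z 218.0 x [-11.  -6.] y [-11.  14.] 981
wrist lever top [-55.   3. 141.] 1311
model px [ 0.693 -0.021  0.021]
```

```bash
python3 -c "
from h import *
print(workorder.hand_in())"
```

```text
the job is handed in; nothing more can be done
None
```

I flipped the green grinder's lever fully forward and left it there, then pressed the paddle to a hard stop twice, for over a second each time, and it sprang out again; the cameras put that stop about 0.105 rad in, roughly 1 mm short of the nominal 0.12 rad at the pad. The first press peaked at 51 N at the wrist through the fingertips. The blue grinder was not touched, the model did not shift, and I handed in at about 20 s.

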